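Refit the drive spindle of the vegetable cutter

ROBOT

A 6-joint arm with a two-finger parallel gripper is mounted at the origin on the work surface. World frame = base frame: x ahead of the robot, y to its left, z up, the work surface at z = 0. Lengths are in m, angles in rad, forces in N, time in s.
With the tool pointing down it reaches from about 0.3 to 0.95 m from the base axis. Payload 3.1 kg.
Tool frame: the origin (TCP) lies between the finger pads; the fingertips stand 25 mm ahead of it and the grasp point (between the pads) lies 6 mm ahead of it; z points along the fingers, y is the line along which they close (so a half turn about z gives the same grasp; the last joint's range is limited). The gripper opens to 85 mm and grips with 20 to 120 N. Pads are 22 mm wide; open, the fingers measure 114 mm over their backs; the gripper's body (76 mm by 85 mm) begins 54 mm behind the grasp point. The pads swing forward as they close: fully open they stand 13 mm farther back than shut.
Start: joints at [-1.374, 0.308, 1.634, -0, 1.2, -0.07], TCP at [0.165, -0.603, 0.256] pointing down, gripper open.
Joint ranges: [-3.06, 3.06], [-0.79, 1.96], [0.05, 2.63], [-1.19, 4.34], [0.05, 2.64], [-2.94, 2.94]. Speed limits (rad/s): [2.79, 2.79, 3.14, 3.14, 3.14, 3.14].

INTERFACE

Orientations are given as [roll, pitch, yaw] about the fixed x, y, z axes, in that order (R = Rz(yaw) Ry(pitch) Rx(roll)).
In Python, from workcell import arm gives the robot as it stands.
- The arm moves only by the tool apply_moves, never from a script. Its arguments are lists of equal length, an entry for each row: "translation": the shift along the tool's x, y, z in m, a list of three; "twist": the turn, a rotation vector about the tool's x, y, z in rad, a list of three; "hand": the finger opening in m, from 0 to 0.0854. In form: {"translation": [[x, y, z], ...], "twist": [[wx, wy, wz], ...], "hand": [hand, ...]}. A call has 1 to 12 rows; each row shifts and turns the commanded pose from where the row before left it, along the tool's axes as they then stand; what a row does not reach is not made up. A row lasts 1/8 s, in which the tool goes at most 62.5 mm and 10.7 degrees, less where a joint would pass 70% of its speed; a pose out of reach is approached as far as the arm can. A call with a gripper value outside its range is refused whole. The fingers move at their own pace and stop on an object; "grip_force" is the grip in N (left out, the last holds). Time passes only in rows, so rows that do not move let the fingers close. It gives the time, the measured TCP pose, the force, the opening and the grip force at its end, in the units of the state.
- arm.read_state(): the state, without advancing time (a new reading comes with each control period).
- arm.snapshot(name): name is "scene" or "top" or "wrist"; returns the picture (420x560x3 uint8, blue, green, red); there is no depth.
- arm.calibration(name): a dict with "vertical_fov" (degrees; the focal length in pixels is half the picture's height over the tangent of half this angle, whatever the lens; pixels are square), "cx", "cy" (the principal point, pixels), "rvec" (rotation vector, rad) and "tvec" (3), from world to camera coordinates, as OpenCV has them; the wrist camera has in their place "T_tool_cam" (4x4, takes a point from camera to tool coordinates, whose origin is the TCP and whose axes are the flange's). Camera axes: x right, y down, z forward; pixel columns grow to the right and rows downward; lengths in m; the calibration is good to about 2 mm. A picture is of the moment at which its call begins: read the wrist's pose just before it. calibration takes no time and is no camera call.
- arm.hand_in(): hands the job in; it is judged then, once.
The state is a dict: "t": time; "q": joint angles; "joint_velocities": joint speeds; "joint_torque": joint torques, N m; "tcp_pos": TCP position; "ee_rot": TCP orientation; "wrist_force": force on the tool from outside, world axes, zero at the start; "wrist_torque": the same for the moment, N m; "width": finger opening in m; "gripper_force": force on a finger pad.
Only numpy, scipy, OpenCV 4.12 (cv2) and the standard library are available. Lean on these libraries where they do the work, as an engineer would, in place of code of your own. Each camera call takes 0.05 s, during which the arm holds its last target. There are 200 camera calls.

TASK

Refit the washed slim spindle (not the stout one) in the drive tower of the vegetable cutter: lean it well over, about 25 degrees, dip its lower edge into the mouth of the tower first, feel for the wall, then straighten it up and slide it gently down until its shoulder sits fully home on the tower, and let go. Never press or knock it hard against the machine (25 N is already rough), do not drop it in, and leave everything else on the counter where it is.

Things in the scene. Friction and masses are not known exactly. Their poses are not given: they have to be found in the camera images.
- spindle_mid (a point): Slim steel spindle, loose, upright on its foot; this point is on its axis half-way up (52 mm above the foot; 104 mm in all), z to its top. From below: round pin 28 mm thick, 50 mm long, square-edged; round shoulder 44 mm wide, 8 mm thick; square post 24 x 24 mm, 46 mm tall, flats facing x and y of this frame: grip it there (its middle is 29 mm above this point). 0.28 to 0.46 kg.
- spindle_foot (a point): Centre of the flat underside of the slim spindle's pin; z along the spindle's axis to the top.
- stout_mid (a point): The stout spindle of another attachment, same height, shoulder and post, but its pin is 40 mm thick and does not fit: leave it alone. Point half-way up, 52 mm above its foot. The two spindles may stand in each other's places.
- machine: Motor base of the vegetable cutter, fixed. White deck 250 mm (x) by 410 mm, top 66 mm above the counter, from -0.110 to +0.300 m in y; metal motor housing 200 x 140 mm, 170 mm high, at y +0.150 to +0.290. Origin on the counter below the nominal middle of the drive tower (the upright steel tube on a dark square plate on the deck); z up, x and y along the deck's sides.
- tower_mid (a point): NOMINAL middle of the tower's mouth, 125 mm above the counter; axes as the machine's. Tower: steel tube, 50 mm outside, bore 29.4 mm, 55 mm deep, open on top, no chamfer. It stands stiffly but up to 7 mm off this point along x and 7 mm along y, new each time, with no pose given: find it by feel. When home, the shoulder rests on the rim, the foot 50 mm below it.
- sauce: White plastic bottle, diameter 60 mm, 170 mm high; origin at centre of underside. Bystander.
- spice: Glass jar with black cap, diameter 60 mm, 90 mm high; origin at centre of underside. Bystander.
- bowl: Steel bowl, diameter 150 mm, 60 mm high; origin at centre of underside. Bystander.
- scraper: Kitchen spatula lying on the counter. Bystander.
- gnpan: Small open steel pan 176 x 108 x 65 mm; origin at centre of underside. Bystander.
- spindle: The same slim spindle, origin at the centre of its foot's underside, z to the top.
Things that resemble listed ones, but are neither listed nor needed, are in the scene too. What is shaped like the spindle but red is not meant.

How it is judged:
By the outcome, as a careful person would: the job done as asked, in the order asked, and still so for the second after the job is handed in, with the robot touching nothing.
It also fails if it takes over 72 s, if anything falls off the work surface, if the arm or the gripper's body presses on something with over 40 N, if the wrist force passes 120 N, or if a joint passes its speed limit or range.

## Working session

There is one attempt and no reset: what is moved stays moved. The work goes in short steps, Python scripts to look and compute and a tool call to move; the robot and the scene stay as the last step left them, time stands still between calls to the robot, and variables do not carry over. Pictures are saved under pics/ and viewed, at most 10 in all, crops included, and the job is handed in when it is done.

Besides the shell and the picture viewer there is one more tool, called after "Call:" as a command line: name --argument value ..., lists and objects as JSON in quotes. apply_moves: Moves the arm, as the interface text tells. Its arguments: {"type":"object","properties":{"translation":{"type":"array"},"twist":{"type":"array"},"hand":{"type":"array"},"grip_force":{"type":"number"}},"required":["translation","twist","hand"]}

```bash
ls; mkdir -p pics; python3 - <<'E'
from workcell import arm
import cv2
s=arm.read_state()
for k in s: print(k,s[k])
for n in("scene","top","wrist"):
    cv2.imwrite(f"pics/{n}0.png",arm.snapshot(n)); print(n,arm.calibration(n))
E
```

```text
pics
t 0.0
q [-1.37365053e+00  3.08977631e-01  1.63517340e+00 -9.61631522e-06
  1.19967095e+00 -6.97107338e-02]
joint_velocities [-0.00019228  0.00212525 -0.00217126  0.00056805  0.00112919 -0.00026736]
joint_torque [-4.01237694e-04 -4.15251017e+01 -2.76662940e+01 -2.12623045e-04
  1.00949075e-02  1.54076952e-05]
tcp_pos [ 0.16463084 -0.60215329  0.2550703 ]
ee_rot [-3.13936811e+00 -1.46350198e-04  2.66859870e-01]
wrist_force [ 0.38237493 -0.05309591 -0.05104081]
wrist_torque [-0.04195112 -0.03026231  0.00609742]
gripper_force 0.0
width 0.08574225111721444
scene {'vertical_fov': 52.54704101148677, 'cx': 276.00530424620507, 'cy': 209.24139216437405, 'rvec': array([ 1.04244313,  2.61601419, -0.79580653]), 'tvec': array([ 0.52041803, -0.15390127,  1.10727464])}
top {'vertical_fov': 57.36733299526545, 'cx': 284.51713359037564, 'cy': 212.3461613279301, 'rvec': array([ 2.09289803, -2.1456526 ,  0.21659899]), 'tvec': array([-0.18269249,  0.5570518 ,  0.91721709])}
wrist {'vertical_fov': 60.08294745728262, 'cx': 275.02954144606906, 'cy': 211.49832146817883, 'T_tool_cam': array([[ 1.15536811e-04, -9.54555803e-01, -2.98032224e-01,
         7.67639375e-02],
       [ 9.99999384e-01,  4.39205468e-04, -1.01904883e-03,
        -7.63900295e-04],
       [ 1.10363636e-03, -2.98031922e-01,  9.54555266e-01,
        -1.18920961e-01],
       [ 0.00000000e+00,  0.00000000e+00,  0.00000000e+00,
         1.00000000e+00]])}
```

View pics/scene0.png

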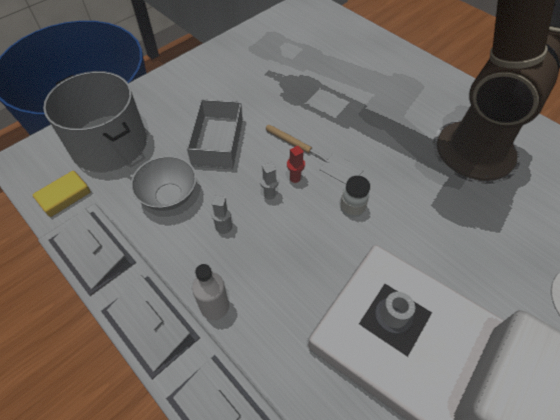

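View pics/top0.png

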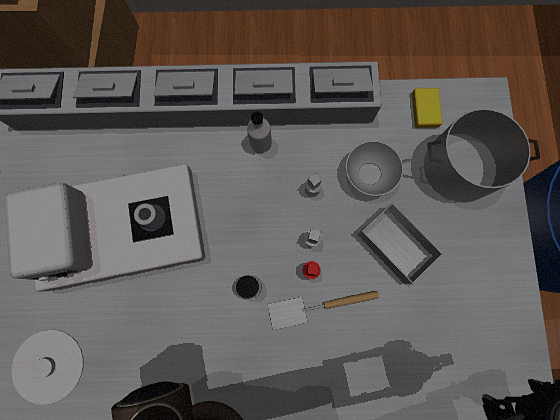

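The top view shows two grey spindle-like things at top (314,184) and top (313,238). In the scene view these are (222,214) and (269,181). The red decoy is at top (312,270). The tower mouth is near top (150,215) and scene (400,303). To tell slim from stout, I'll take one close crop.

```bash
cat > h.py <<'E'
import numpy as np, cv2
from scipy.spatial.transform import Rotation as Ro
from workcell import arm
def KP(n,st=None):
    c=arm.calibration(n); f=210/np.tan(np.radians(c["vertical_fov"]/2))
    K=np.array([[f,0,c["cx"]],[0,f,c["cy"]],[0,0,1]])
    if n=="wrist":
        T=np.eye(4);T[:3,:3]=Ro.from_euler("xyz",st["ee_rot"]).as_matrix();T[:3,3]=st["tcp_pos"]
        E=np.linalg.inv(T@c["T_tool_cam"]); return K,E[:3,:3],E[:3,3]
    return K,cv2.Rodrigues(c["rvec"])[0],c["tvec"]
def proj(n,P,st=None):
    K,R,t=KP(n,st); p=(K@(R@np.atleast_2d(P).T+t[:,None])).T; return p[:,:2]/p[:,2:]
def onz(n,uv,z,st=None):
    K,R,t=KP(n,st); o=-R.T@t; uv=np.atleast_2d(uv)
    d=(R.T@np.linalg.inv(K)@np.c_[uv,np.ones(len(uv))].T).T
    return o+d*((z-o[2])/d[:,2])[:,None]
def tri(a,ua,b,ub):
    A=KP(a);B=KP(b)
    X=cv2.triangulatePoints(A[0]@np.c_[A[1],A[2]],B[0]@np.c_[B[1],B[2]],np.float64(ua),np.float64(ub)); return (X[:3]/X[3]).ravel()
E
python3 - <<'E'
from h import *
np.set_printoptions(precision=4,suppress=True)
print(onz("top",[[314,177],[313,234]],.104), onz("scene",[[219,198],[268,165]],.104))
print("tower",tri("top",(147.,214.),"scene",(400.,303.)), onz("top",[147,214],.125),onz("scene",[400,303],.125))
print("deck",onz("top",[[189,166],[202,261]],.066),onz("scene",[[376,249],[314,333]],.066))
a=cv2.imread("pics/scene0.png")[130:245,190:320]; b=cv2.imread("pics/top0.png")[160:285,285:345]
a=cv2.resize(a,None,fx=4,fy=4,interpolation=cv2.INTER_CUBIC); b=cv2.resize(b,None,fx=3.68,fy=3.68,interpolation=cv2.INTER_CUBIC)
cv2.imwrite("pics/crop.png",np.hstack([a,b[:460]]))
E
```

```text
[[ 0.6292 -0.2706  0.104 ]
 [ 0.4884 -0.2626  0.104 ]] [[ 0.6205 -0.2761  0.104 ]
 [ 0.4845 -0.271   0.104 ]]
tower [0.5416 0.1286 0.1242] [[0.5424 0.1267 0.125 ]] [[0.541  0.1299 0.125 ]]
deck [[0.6777 0.0457 0.066 ]
 [0.434  0.0082 0.066 ]] [[0.4543 0.0205 0.066 ]
 [0.6717 0.053  0.066 ]]
```

View pics/crop.png

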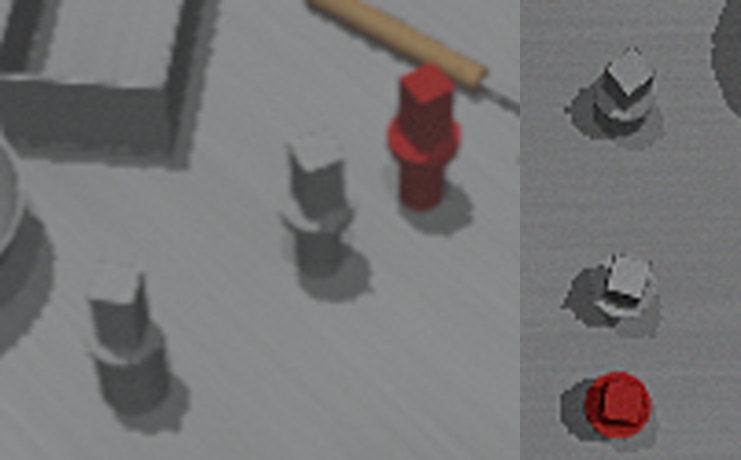

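The crop puts the slim-pinned one in the middle, scene (269,181), at about (0.486, -0.267). The left one, scene (222,214), has a pin nearly as wide as its shoulder, so it's the stout one. The red one is the decoy. I'll go above the slim spindle for a wrist view.

Call:
apply_moves --translation '[[0.02,-0.012,0],[0.042,-0.025,0.003],[0.042,-0.025,0.003],[0.042,-0.025,0.003],[0.042,-0.025,0.003],[0.042,-0.025,0.003],[0.042,-0.025,0.003],[0.042,-0.025,0.003],[0.042,-0.025,0.003],[0.042,-0.025,0.003],[0,0,0],[0,0,0]]' --twist '[[0,0,0],[0,0,0],[0,0,0],[0,0,0],[0,0,0],[0,0,0],[0,0,0],[0,0,0],[0,0,0],[0,0,0],[0,0,0],[0,0,0]]' --hand '[0.06,0.06,0.06,0.06,0.06,0.06,0.06,0.06,0.06,0.06,0.06,0.06]' --grip_force 60

```text
t: 1.65
tcp_pos: [0.4859, -0.2684, 0.2291]
ee_rot: [-3.141, 0.001, 0.268]
wrist_force: [-0.5, -0.4, 0.1]
width: 0.0599
gripper_force: 0.0
```

```bash
python3 - <<'E'
from h import *
np.set_printoptions(precision=4,suppress=True)
s=arm.read_state(); im=arm.snapshot("wrist"); print(s["t"],s["tcp_pos"],s["ee_rot"],s["width"])
cv2.imwrite("pics/w1.png",im)
E
```

```text
1.65 [ 0.4859 -0.2684  0.2291] [-3.1412  0.0008  0.2683] 0.05988418062628403
```

View pics/w1.png

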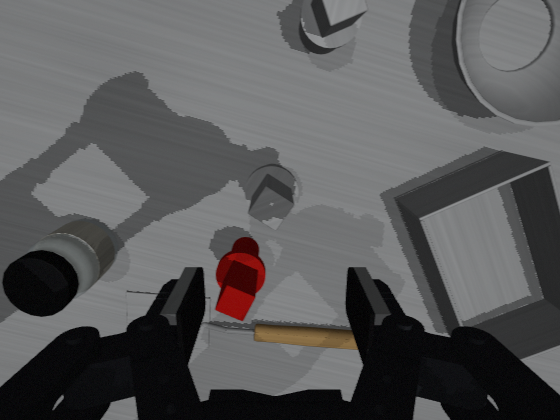

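The wrist view shows the slim spindle at (272,195), with its post turned. The red decoy is at (240,280). Enlarging it to get the post's corners.

```bash
python3 - <<'E'
import cv2
im=cv2.imread("pics/w1.png")[150:240,220:320]
cv2.imwrite("pics/w1c.png",cv2.resize(cv2.convertScaleAbs(im,alpha=1.6),None,fx=6,fy=6,interpolation=cv2.INTER_CUBIC))
E
```

```text
(no output)
```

View pics/w1c.png

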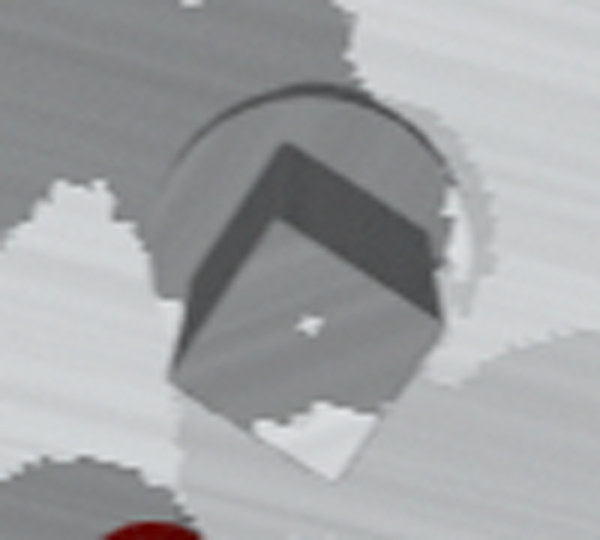

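```bash
python3 - <<'E'
from h import *
np.set_printoptions(precision=4,suppress=True)
s=arm.read_state()
c=np.array([[278,215],[442,322],[335,482],[172,375.]])/6+[220,150]
P=onz("wrist",c,.104,s); print(P, P.mean(0))
e=np.roll(P,-1,0)-P; print(np.linalg.norm(e,axis=1), np.degrees(np.arctan2(e[:,1],e[:,0])))
# post base corners on shoulder top (0.058)
print(onz("wrist",np.array([[288,142],[432,235]])/6+[220,150],.058,s))
from scipy.spatial.transform import Rotation as Ro
print(Ro.from_euler("xyz",s["ee_rot"]).as_matrix())
E
```

```text
[[ 0.502  -0.2573  0.104 ]
 [ 0.4947 -0.2791  0.104 ]
 [ 0.4723 -0.2723  0.104 ]
 [ 0.4801 -0.2503  0.104 ]] [ 0.4873 -0.2647  0.104 ]
[0.0229 0.0235 0.0234 0.023 ] [-108.5889  163.2137   70.3718  -17.8542]
[[ 0.5013 -0.2578  0.058 ]
 [ 0.4941 -0.2801  0.058 ]]
[[ 0.9646  0.2638 -0.0007]
 [ 0.2638 -0.9646 -0.    ]
 [-0.0007 -0.0002 -1.    ]]
```

The post's flats lie at a yaw of about -17.7°, centred near (0.487, -0.2655). I'll turn the tool by +33° about its z axis and descend.

Call:
apply_moves --translation '[[0,0,0],[0,0,0],[0,0,0],[0,0,0],[0,-0.0033,0.02],[0,0,0.03],[0,0,0.03],[0,0,0.03],[0,0,0.02],[0,0,0.01],[0,0,0],[0,0,0]]' --twist '[[0,0,0.1445],[0,0,0.1445],[0,0,0.1445],[0,0,0.1445],[0,0,0],[0,0,0],[0,0,0],[0,0,0],[0,0,0],[0,0,0],[0,0,0],[0,0,0]]' --hand '[0.06,0.06,0.06,0.06,0.06,0.06,0.06,0.06,0.06,0.06,0.06,0.06]'

```text
t: 3.2
tcp_pos: [0.4878, -0.267, 0.0903]
ee_rot: [3.141, -0.002, -0.312]
wrist_force: [0.9, 0.1, 0.1]
width: 0.0602
gripper_force: 0.0
```

Call:
apply_moves --translation '[[0,0,0],[0,0,0],[0,0,0],[0,0,0],[0,0,0],[0,0,0],[0,0,0],[0,0,0]]' --twist '[[0,0,0],[0,0,0],[0,0,0],[0,0,0],[0,0,0],[0,0,0],[0,0,0],[0,0,0]]' --hand '[0.05,0.045,0.04,0.035,0.03,0.024,0.018,0.018]' --grip_force 60

```text
t: 4.2
tcp_pos: [0.4873, -0.2659, 0.0893]
ee_rot: [-3.141, 0.0, -0.311]
wrist_force: [0.8, 2.4, 0.4]
width: 0.0236
gripper_force: 58.9
```

Gripped at 23.6 mm opening with 59 N. Lifting now, then a look at the grasp and the tower from the carry height.

Call:
apply_moves --translation '[[0,0,-0.005],[0,0,-0.01],[0,0,-0.025],[0,0,-0.03],[0,0,-0.03],[0,0,-0.03],[0,0,-0.03],[0,0,-0.015],[0,0,0],[0,0,0]]' --twist '[[0,0,0],[0,0,0],[0,0,0],[0,0,0],[0,0,0],[0,0,0],[0,0,0],[0,0,0],[0,0,0],[0,0,0]]' --hand '[0.018,0.018,0.018,0.018,0.018,0.018,0.018,0.018,0.018,0.018]' --grip_force 70

```text
t: 5.45
tcp_pos: [0.4863, -0.2657, 0.2627]
ee_rot: [-3.141, 0.003, -0.311]
wrist_force: [0.4, 0.2, -3.8]
width: 0.0233
gripper_force: 69.0
```

```bash
cat >> h.py <<'E'
def plan(pos,rpy,n):
    """rows from measured pose to target pose: first-row shift (tool frame) then twist"""
    s=arm.read_state(); R0=Ro.from_euler("xyz",s["ee_rot"]); R1=Ro.from_euler("xyz",rpy)
    print("t",s["t"],"shift",R0.inv().apply(np.array(pos)-s["tcp_pos"]),"rotvec",(R0.inv()*R1).as_rotvec())
np.set_printoptions(precision=4,suppress=True)
E
python3 - <<'E'
from h import *
for i in range(4):
    s=arm.read_state(); print(s["tcp_pos"],s["ee_rot"],s["wrist_force"],s["wrist_torque"],s["q"])
# target TCP: upright above the tower
plan([0.5416,0.1286,0.26],[np.pi,0,np.radians(9)],8)
E
```

```text
[ 0.4863 -0.2657  0.2627] [-3.1409  0.0028 -0.3112] [ 0.41    0.1986 -3.7517] [ 0.0348 -0.0123 -0.0249] [-0.5786  0.1677  1.7941 -0.0001  1.1826  1.3035]
[ 0.4863 -0.2657  0.2627] [-3.1409  0.0028 -0.3112] [ 0.41    0.1986 -3.7517] [ 0.0348 -0.0123 -0.0249] [-0.5786  0.1677  1.7941 -0.0001  1.1826  1.3035]
[ 0.4863 -0.2657  0.2627] [-3.1409  0.0028 -0.3112] [ 0.41    0.1986 -3.7517] [ 0.0348 -0.0123 -0.0249] [-0.5786  0.1677  1.7941 -0.0001  1.1826  1.3035]
[ 0.4863 -0.2657  0.2627] [-3.1409  0.0028 -0.3112] [ 0.41    0.1986 -3.7517] [ 0.0348 -0.0123 -0.0249] [-0.5786  0.1677  1.7941 -0.0001  1.1826  1.3035]
t 5.45 shift [-0.068  -0.3923  0.0032] rotvec [-0.0013  0.0026 -0.4683]
```

Weight is about 0.38 kg and the grasp is firm. Moving next to the tower for a view.

Call:
apply_moves --translation '[[-0.006,-0.018,0],[-0.0152,-0.0457,0],[-0.0152,-0.0457,0],[-0.0152,-0.0457,0],[-0.0152,-0.0457,0],[-0.0152,-0.0457,0],[-0.0152,-0.0457,0],[-0.0152,-0.0457,0],[-0.0092,-0.0274,0],[0,0,0],[0,0,0]]' --twist '[[0,0,0],[0,0,0],[0,0,0],[0,0,0],[0,0,0],[0,0,-0.117],[0,0,-0.117],[0,0,-0.117],[0,0,-0.117],[0,0,0],[0,0,0]]' --hand '[0.018,0.018,0.018,0.018,0.018,0.018,0.018,0.018,0.018,0.018,0.018]'

```text
t: 6.82
tcp_pos: [0.4559, 0.1153, 0.2636]
ee_rot: [3.141, 0.001, 0.157]
wrist_force: [0.6, -0.8, -3.1]
width: 0.0233
gripper_force: 70.0
```

```bash
python3 - <<'E'
from h import *
s=arm.read_state(); im=arm.snapshot("wrist"); print(s["t"],s["tcp_pos"],s["ee_rot"],s["wrist_force"])
cv2.imwrite("pics/w2.png",im)
E
```

```text
6.825 [0.4559 0.1153 0.2636] [3.1412 0.0013 0.157 ] [ 0.6309 -0.8458 -3.0927]
```

View pics/w2.png

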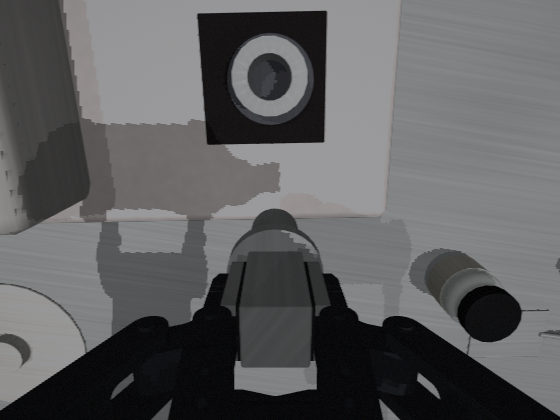

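The view shows the tower rim ring at (270,76), about 40 px in radius. The held spindle sits straight in the jaws, with its pin visible at (275,220). Fitting ellipses to the rim.

```bash
python3 - <<'E'
from h import *
s=arm.read_state(); im=cv2.imread("pics/w2.png"); g=cv2.cvtColor(im,cv2.COLOR_BGR2GRAY)
r=g[20:135,212:322]; print("levels",np.percentile(r,[5,30,50,70,95]))
for th in (130,150):
    _,b=cv2.threshold(r,th,255,0)
    cs,h=cv2.findContours(b,cv2.RETR_CCOMP,cv2.CHAIN_APPROX_NONE)
    for c in cs:
        if len(c)>60:
            e=cv2.fitEllipse(c); uv=np.array(e[0])+[212,20]
            print(th,len(c),uv,e[1],onz("wrist",uv,.125,s)[0,:2])
# top camera, same, refined
t=cv2.imread("pics/top0.png")
K,R,tt=KP("wrist",s); 
print("foot proj",proj("wrist",np.array(s["tcp_pos"])-[0,0,.089],s))
row=g[216,230:320].astype(int); print(row)
E
```

```text
levels [ 18.  21.  28.  65. 145.]
130 218 [269.2069  75.5032] (73.81724548339844, 79.3007583618164) [0.5453 0.1339]
130 136 [269.0816  76.3765] (46.7799072265625, 49.271156311035156) [0.5447 0.1339]
foot proj [[276.6929 229.7445]]
[151 151 151 150 151 151 151 151 151 151 151 151 150 150 150 149 149 148
 148 147 147 147 147 147 148 148 130  86  54  54  52  53  54  53  54  53
  53  52  53  51  52  53  51  51  52  53  51  51  51  52  51  51  51  50
  50  50  49  50  50  50  48  48  97 125 125 125 125 125 125 124 123 124
 124 123 123 122 122 122 122 123 123 123 122 122 122 122 121 122 122 121]
```

```bash
python3 - <<'E'
from h import *
uv={}
for n,(x0,y0,w,h),ths in (("top",(130,196,45,42),(100,115,130)),("scene",(375,282,48,45),(100,115,130))):
    g=cv2.cvtColor(cv2.imread(f"pics/{n}0.png"),cv2.COLOR_BGR2GRAY)[y0:y0+h,x0:x0+w]
    print(n,np.percentile(g,[10,50,80,97]))
    g=cv2.resize(g,None,fx=4,fy=4,interpolation=cv2.INTER_CUBIC)
    for th in ths:
        cs,_=cv2.findContours((g>th).astype(np.uint8),cv2.RETR_CCOMP,cv2.CHAIN_APPROX_NONE)
        for c in cs:
            if len(c)>40:
                e=cv2.fitEllipse(c); p=(np.array(e[0])+.5)/4-.5+[x0,y0]
                print(n,th,len(c),p,np.array(e[1])/4,onz(n,p,.125)[0,:2])
E
```

```text
top [  9.  40. 129. 150.]
top 100 122 [130.5086 234.6759] [ 1.7756 19.569 ] [0.4944 0.1627]
top 100 236 [144.2677 213.6647] [19.6507 21.3843] [0.5434 0.1331]
top 100 151 [144.2004 213.6084] [12.7248 13.6731] [0.5435 0.1333]
top 100 459 [168.5159 219.6619] [13.6845 45.3572] [0.5276 0.0758]
top 100 296 [135.3439 198.4395] [ 5.4869 46.2261] [0.5806 0.1559]
top 115 119 [130.4299 234.8284] [ 1.6158 19.0791] [0.494  0.1629]
top 115 238 [144.2392 213.6494] [19.1919 21.0007] [0.5434 0.1332]
top 115 162 [144.1453 213.6558] [13.1692 14.1612] [0.5434 0.1334]
top 115 458 [168.5967 219.6762] [13.4463 45.5095] [0.5276 0.0756]
top 115 293 [135.1497 198.3753] [ 5.339  46.0239] [0.5808 0.1564]
top 130 115 [130.3476 234.0882] [ 1.5399 17.2239] [0.4957 0.1631]
top 130 79 [150.3154 218.836 ] [2.9622 5.2362] [0.5306 0.1184]
top 130 90 [152.4967 213.9041] [2.7657 6.413 ] [0.5423 0.1138]
top 130 43 [136.08   209.5104] [1.2925 4.6348] [0.5538 0.1528]
top 130 85 [144.4066 205.4841] [2.6994 7.6953] [0.563  0.1337]
top 130 457 [168.695  219.7359] [13.2045 45.6766] [0.5274 0.0754]
top 130 293 [135.3014 198.3036] [ 5.2522 45.1631] [0.581  0.1561]
scene [ 51.  80. 159. 161.]
scene 100 746 [399.9805 297.0461] [38.9488 48.7601] [0.5321 0.1231]
scene 100 187 [400.0126 304.859 ] [14.9861 17.6962] [0.5437 0.132 ]
scene 115 747 [399.9308 296.8345] [38.4271 48.8079] [0.5319 0.1228]
scene 115 194 [400.0122 304.8366] [15.7593 18.5567] [0.5437 0.132 ]
scene 130 751 [399.8412 296.5582] [37.7519 48.8887] [0.5316 0.1224]
scene 130 213 [400.0319 304.8012] [16.9349 19.5845] [0.5436 0.1319]
```

All three cameras put the tower mouth at (0.544, 0.1327) to within about 1 mm. Leaning the spindle 25° now, well above the rim.

Call:
apply_moves --translation '[[0,0,0],[0,0,0],[0,0,0],[0,0,0],[0,0,0],[0,0,0]]' --twist '[[0,0.109,0],[0,0.109,0],[0,0.109,0],[0,0.109,0],[0,0,0],[0,0,0]]' --hand '[0.018,0.018,0.018,0.018,0.018,0.018]'

```text
t: 7.62
tcp_pos: [0.4571, 0.1146, 0.2647]
ee_rot: [-3.142, -0.435, 0.155]
wrist_force: [0.2, 0.5, -3.7]
width: 0.0231
gripper_force: 70.0
```

```bash
cat >> h.py <<'E'
TOW=np.array([0.544,0.1327,0.125]); YAW=0.157
B=np.array([[np.cos(YAW),np.sin(YAW),0],[-np.sin(YAW),np.cos(YAW),0],[0,0,1]]) # world->machine-ish
def info(foot=(0,0,.089),quiet=False):
    s=arm.read_state(); R=Ro.from_euler("xyz",s["ee_rot"]); F=R.apply(foot)+s["tcp_pos"]
    L=R.apply(np.array(foot)+[-.014,0,0])+s["tcp_pos"]; a=-R.as_matrix()[:,2]
    if not quiet: print("t %.2f"%s["t"],"foot-tow",1e3*B@(F-TOW),"low-tow",1e3*B@(L-TOW),"lean",np.degrees(np.arccos(a[2])),"F",B@s["wrist_force"],"T",B@s["wrist_torque"],"w",s["width"])
    return s,R,F,L
def to_tool(dm):  # move dm (mm, machine axes) in tool axes
    s=arm.read_state(); R=Ro.from_euler("xyz",s["ee_rot"]); print("tool mm",R.inv().apply(B.T@np.array(dm,float)))
E
python3 - <<'E'
from h import *
s,R,F,L=info()
d=np.array([-8.8,0,10])-1e3*B@(L-TOW); print(d); to_tool(d)
E
```

```text
t 7.62 foot-tow [-51.1687  -4.3704  58.9551] low-tow [-63.8646  -4.3506  53.0548] lean 24.926208778555253 F [ 0.238   0.4332 -3.6545] T [0.0015 0.4633 0.0208] w 0.023099953465888643
[ 55.0646   4.3506 -43.0548]
tool mm [31.7838 -4.434  62.2486]
```

Call:
apply_moves --translation '[[0.0064,-0.0009,0.0125],[0.0064,-0.0009,0.0125],[0.0064,-0.0009,0.0125],[0.0064,-0.0009,0.0125],[0.0032,-0.0005,0.006],[0.0032,-0.0004,0.006],[0,0,0],[0,0,0]]' --twist '[[0,0,0],[0,0,0],[0,0,0],[0,0,0],[0,0,0],[0,0,0],[0,0,0],[0,0,0]]' --hand '[0.018,0.018,0.018,0.018,0.018,0.018,0.018,0.018]'

```text
t: 8.62
tcp_pos: [0.5103, 0.1281, 0.2217]
ee_rot: [-3.142, -0.436, 0.157]
wrist_force: [-0.2, 0.2, -4.5]
width: 0.0234
gripper_force: 69.9
```

```bash
python3 - <<'E'
from h import *
s,R,F,L=info(); im=arm.snapshot("wrist"); im2=arm.snapshot("scene")
d=np.array([-8.8,0,5])-1e3*B@(L-TOW); to_tool(d)
for q in ([1,0,0],[0,1,0],[0,0,-1]): to_tool(q)
a=cv2.resize(im2[250:350,350:450],(400,400),interpolation=cv2.INTER_CUBIC); b=cv2.resize(im[60:260,180:380],(400,400),interpolation=cv2.INTER_CUBIC)
cv2.imwrite("pics/dip.png",np.hstack([a,b]))
E
```

```text
t 8.62 foot-tow [ 3.618   0.737  16.0531] low-tow [-9.0728  0.7394 10.1418] lean 24.975528610211178 F [-0.1555  0.2465 -4.4989] T [0.0007 0.5695 0.0045] w 0.023368366758809715
tool mm [-1.9261  0.7393  4.7753]
tool mm [ 0.9063 -0.0002  0.4227]
tool mm [-0.0002 -1.     -0.0001]
tool mm [-0.4227 -0.      0.9063]
```

View pics/dip.png

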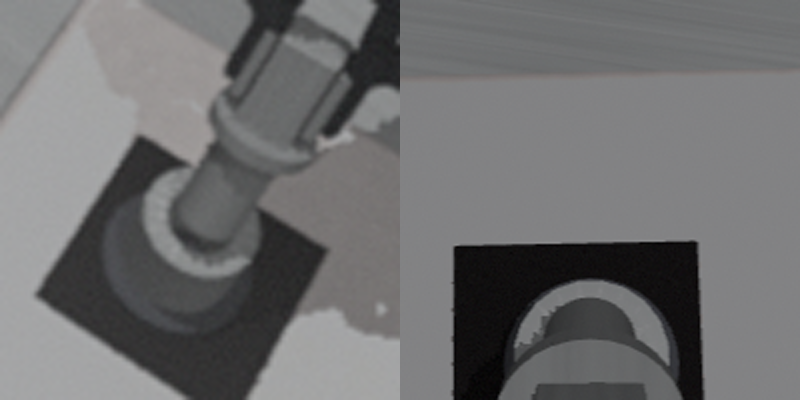

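The lower edge sits over the mouth, centred from both views (left crop around (200,240), right crop around (590,300)). Dipping in slowly.

Call:
apply_moves --translation '[[-0.001,0.0007,0.0022],[-0.001,0,0.0022],[-0.001,0,0.0022],[-0.0004,0,0.0009],[-0.0004,0,0.0009],[-0.0004,0,0.0009],[-0.0004,0,0.0009],[-0.0004,0,0.0009],[0,0,0]]' --twist '[[0,0,0],[0,0,0],[0,0,0],[0,0,0],[0,0,0],[0,0,0],[0,0,0],[0,0,0],[0,0,0]]' --hand '[0.018,0.018,0.018,0.018,0.018,0.018,0.018,0.018,0.018]'

```text
t: 9.85
tcp_pos: [0.5106, 0.1275, 0.2093]
ee_rot: [-3.142, -0.436, 0.157]
wrist_force: [-0.6, -0.3, -4.6]
width: 0.0232
gripper_force: 69.9
```

Call:
apply_moves --translation '[[-0.0004,0,0.0009],[-0.0002,0,0.0005],[0,0,0],[0,0,0]]' --twist '[[0,0,0],[0,0,0],[0,0,0],[0,0,0]]' --hand '[0.018,0.018,0.018,0.018]'

```text
t: 10.35
tcp_pos: [0.5108, 0.1275, 0.2079]
ee_rot: [3.142, -0.436, 0.157]
wrist_force: [-0.2, -0.1, -4.3]
width: 0.0235
gripper_force: 69.9
```

```bash
python3 -c "
from h import *
info()"
```

```text
t 10.35 foot-tow [3.9492 0.0231 2.2469] low-tow [-8.7407  0.026  -3.6665] lean 24.98502152830572 F [-0.1891 -0.0726 -4.3473] T [-0.0282  0.5065 -0.0104] w 0.02354779611316645
```

The edge is 3.7 mm inside with no contact. Next I feel for the near wall along -x.

Call:
apply_moves --translation '[[-0.00045,0,-0.0002],[-0.00045,0,-0.0002],[-0.00045,0,-0.0002],[-0.00045,0,-0.0002],[-0.00045,0,-0.0002],[-0.00045,0,-0.0002],[0,0,0]]' --twist '[[0,0,0],[0,0,0],[0,0,0],[0,0,0],[0,0,0],[0,0,0],[0,0,0]]' --hand '[0.018,0.018,0.018,0.018,0.018,0.018,0.018]'

```text
t: 11.22
tcp_pos: [0.5078, 0.127, 0.2078]
ee_rot: [-3.142, -0.436, 0.157]
wrist_force: [0.2, -0.2, -4.0]
width: 0.0232
gripper_force: 69.9
```

Call:
apply_moves --translation '[[-0.00045,0,-0.0002],[0,0,0]]' --twist '[[0,0,0],[0,0,0]]' --hand '[0.018,0.018]'

```text
t: 11.48
tcp_pos: [0.5073, 0.1269, 0.2078]
ee_rot: [-3.142, -0.436, 0.157]
wrist_force: [0.5, -0.2, -4.0]
width: 0.0233
gripper_force: 69.9
```

```bash
python3 -c "
from h import *
info()"
```

```text
t 11.47 foot-tow [0.4078 0.0459 2.1285] low-tow [-12.2829   0.0491  -3.7829] lean 24.976057079077197 F [ 0.5054 -0.2452 -4.0256] T [-0.0221  0.4873 -0.0386] w 0.023323346231620308
```

Call:
apply_moves --translation '[[-0.00045,0,-0.0002],[0,0,0]]' --twist '[[0,0,0],[0,0,0]]' --hand '[0.018,0.018]'

```text
t: 11.72
tcp_pos: [0.5068, 0.1269, 0.2078]
ee_rot: [3.142, -0.436, 0.157]
wrist_force: [0.5, -0.1, -3.8]
width: 0.023
gripper_force: 69.9
```

Call:
apply_moves --translation '[[-0.00045,0,-0.0002],[0,0,0]]' --twist '[[0,0,0],[0,0,0]]' --hand '[0.018,0.018]'

```text
t: 11.98
tcp_pos: [0.5064, 0.1268, 0.2079]
ee_rot: [3.142, -0.436, 0.157]
wrist_force: [0.1, -0.3, -4.8]
width: 0.0231
gripper_force: 69.9
```

Call:
apply_moves --translation '[[-0.00045,0,-0.0002],[0,0,0]]' --twist '[[0,0,0],[0,0,0]]' --hand '[0.018,0.018]'

```text
t: 12.22
tcp_pos: [0.5061, 0.1267, 0.208]
ee_rot: [-3.142, -0.437, 0.157]
wrist_force: [1.0, -0.2, -3.6]
width: 0.0234
gripper_force: 69.9
```

Call:
apply_moves --translation '[[-0.00045,0,-0.0002],[0,0,0]]' --twist '[[0,0,0],[0,0,0]]' --hand '[0.018,0.018]'

```text
t: 12.48
tcp_pos: [0.5058, 0.1267, 0.2082]
ee_rot: [-3.142, -0.437, 0.157]
wrist_force: [2.2, 0.3, -3.9]
width: 0.0231
gripper_force: 69.9
```

Call:
apply_moves --translation '[[-0.00045,0,-0.0002],[0,0,0]]' --twist '[[0,0,0],[0,0,0]]' --hand '[0.018,0.018]'

```text
t: 12.72
tcp_pos: [0.5055, 0.1266, 0.2083]
ee_rot: [-3.142, -0.438, 0.157]
wrist_force: [3.1, 0.6, -3.4]
width: 0.0229
gripper_force: 69.9
```

```bash
python3 -c "
from h import *
info()"
```

```text
t 12.72 foot-tow [-1.2125  0.0287  2.7382] low-tow [-13.8922   0.032   -3.1968] lean 25.082972546922715 F [ 3.1713  0.0643 -3.4315] T [ 0.0159 -0.0486  0.0105] w 0.022929866534064987
```

Contact: 3 N from the wall at a command of about -13 mm, so the tower sits about 0.2 mm nominally toward -x of my estimate. I'll back off 2 mm and feel sideways in both directions.

Call:
apply_moves --translation '[[0.001,0,0.00045],[0.001,0,0.00045],[0,0,0],[0,0.0005,0],[0,0.0005,0],[0,0,0]]' --twist '[[0,0,0],[0,0,0],[0,0,0],[0,0,0],[0,0,0],[0,0,0]]' --hand '[0.018,0.018,0.018,0.018,0.018,0.018]' --grip_force 85

```text
t: 13.48
tcp_pos: [0.5069, 0.1259, 0.2076]
ee_rot: [-3.141, -0.435, 0.157]
wrist_force: [0.2, 1.0, -3.9]
width: 0.0234
gripper_force: 83.8
```

Call:
apply_moves --translation '[[0,0.0005,0],[0,0,0]]' --twist '[[0,0,0],[0,0,0]]' --hand '[0.018,0.018]'

```text
t: 13.72
tcp_pos: [0.5071, 0.1255, 0.2077]
ee_rot: [-3.141, -0.436, 0.157]
wrist_force: [0.6, 1.5, -4.3]
width: 0.0231
gripper_force: 83.7
```

Call:
apply_moves --translation '[[0,0.0005,0],[0,0,0]]' --twist '[[0,0,0],[0,0,0]]' --hand '[0.018,0.018]'

```text
t: 13.98
tcp_pos: [0.5074, 0.1252, 0.2079]
ee_rot: [-3.141, -0.436, 0.156]
wrist_force: [0.0, 3.7, -3.9]
width: 0.0234
gripper_force: 83.7
```

```bash
python3 -c "
from h import *
info()"
```

```text
t 13.97 foot-tow [ 0.246  -1.6582  2.217 ] low-tow [-12.4432  -1.6508  -3.6976] lean 24.990844395974555 F [ 0.6037  3.6249 -3.9119] T [0.7774 0.3928 0.3318] w 0.02339018671664351
```

Call:
apply_moves --translation '[[0,-0.001,0],[0,-0.001,0],[0,-0.0005,0],[0,-0.0005,0],[0,0,0]]' --twist '[[0,0,0],[0,0,0],[0,0,0],[0,0,0],[0,0,0]]' --hand '[0.018,0.018,0.018,0.018,0.018]'

```text
t: 14.6
tcp_pos: [0.5069, 0.1278, 0.2077]
ee_rot: [3.141, -0.436, 0.157]
wrist_force: [0.6, -0.1, -4.4]
width: 0.0233
gripper_force: 84.0
```

```bash
python3 -c "
from h import *
info()"
```

```text
t 14.60 foot-tow [0.1139 0.9655 2.0659] low-tow [-12.5776   0.967   -3.844 ] lean 24.96947646865055 F [ 0.6188 -0.1765 -4.4047] T [-0.0316  0.4632 -0.0263] w 0.023315877320166975
```

Call:
apply_moves --translation '[[0,-0.0005,0],[0,0,0]]' --twist '[[0,0,0],[0,0,0]]' --hand '[0.018,0.018]'

```text
t: 14.85
tcp_pos: [0.5068, 0.1283, 0.2078]
ee_rot: [3.141, -0.436, 0.157]
wrist_force: [0.2, -0.7, -4.3]
width: 0.023
gripper_force: 84.0
```

```bash
python3 -c "
from h import *
info()"
```

```text
t 14.85 foot-tow [0.19   1.4567 2.1352] low-tow [-12.5004   1.4558  -3.7769] lean 24.979357670129 F [ 0.1002 -0.7628 -4.3404] T [-0.0995  0.4809 -0.0274] w 0.023030249277171927
```

Call:
apply_moves --translation '[[0,-0.0005,0],[0,0,0]]' --twist '[[0,0,0],[0,0,0]]' --hand '[0.018,0.018]'

```text
t: 15.1
tcp_pos: [0.5069, 0.1287, 0.2079]
ee_rot: [3.141, -0.436, 0.157]
wrist_force: [0.0, -2.9, -3.6]
width: 0.0231
gripper_force: 84.0
```

```bash
python3 -c "
from h import *
info()"
```

```text
t 15.10 foot-tow [0.3666 1.7797 2.2598] low-tow [-12.3218   1.7783  -3.6568] lean 24.999505363617608 F [-0.434  -2.8318 -3.5969] T [-0.4073  0.4238 -0.1688] w 0.023122509323453423
```

Onsets are about +1.4 mm and -1.1 mm in y, so the tower centre is near (-0.2, +0.2) mm from my estimate. Now planning the straightening arc, keeping the pin centred in the bore.

```bash
cat >> h.py <<'E'
def arc(th,C,h,foot=(0,0,.089)):
    """rows (mm, rad) from the measured pose through leans th (deg), lower edge centred in bore about C (mm), h mm deep"""
    s=arm.read_state(); R=Ro.from_euler("xyz",s["ee_rot"]); p=np.array(s["tcp_pos"])
    for k,(t,hh) in enumerate(zip(th,h)):
        r=np.radians(t); R1=Ro.from_euler("z",YAW)*Ro.from_euler("x",np.pi)*Ro.from_euler("y",r)
        L=np.array([hh*np.tan(r)/2-14*np.cos(r)+C[0],C[1],-hh])
        p1=TOW+B.T@L/1e3-R1.apply(np.array(foot)+[-.014,0,0])
        print(t,hh,1e3*R.inv().apply(p1-p),(R.inv()*R1).as_rotvec()); R,p=R1,p1
E
python3 - <<'E'
from h import *
arc([25]+list(np.arange(22.5,-1,-2.5)),(-.2,.2),[4]*11)
E
```

```text
25 4 [0.1858 1.623  0.4665] [0.0005 0.     0.0001]
22.5 4 [3.5514 0.     0.5474] [-0.     -0.0436 -0.    ]
20.0 4 [3.5714 0.     0.5722] [ 0.     -0.0436 -0.    ]
17.5 4 [ 3.5928 -0.      0.5949] [ 0.     -0.0436  0.    ]
15.0 4 [ 3.6155 -0.      0.6155] [-0.     -0.0436 -0.    ]
12.5 4 [3.6392 0.     0.6339] [ 0.     -0.0436  0.    ]
10.0 4 [ 3.6639 -0.      0.6499] [-0.     -0.0436  0.    ]
7.5 4 [3.6893 0.     0.6637] [ 0.     -0.0436  0.    ]
5.0 4 [ 3.7153 -0.      0.6752] [-0.     -0.0436 -0.    ]
2.5 4 [3.7417 0.     0.6843] [ 0.     -0.0436 -0.    ]
0.0 4 [3.7682 0.     0.691 ] [-0.     -0.0436 -0.    ]
```

Call:
apply_moves --translation '[[0.0002,0.0009,0.0002],[0,0.0008,0.0002],[0,0,0],[0.00178,0,0.0003],[0.00178,0,0.0003],[0.00179,0,0.0003],[0.00179,0,0.0003],[0.0018,0,0.0003],[0.0018,0,0.0003],[0.0018,0,0.0003],[0.0018,0,0.0003],[0,0,0]]' --twist '[[0,0,0],[0,0,0],[0,0,0],[0,-0.0218,0],[0,-0.0218,0],[0,-0.0218,0],[0,-0.0218,0],[0,-0.0218,0],[0,-0.0218,0],[0,-0.0218,0],[0,-0.0218,0],[0,0,0]]' --hand '[0.018,0.018,0.018,0.018,0.018,0.018,0.018,0.018,0.018,0.018,0.018,0.018]'

```text
t: 16.6
tcp_pos: [0.5221, 0.1295, 0.2106]
ee_rot: [-3.142, -0.262, 0.157]
wrist_force: [-0.1, 1.0, -3.6]
width: 0.023
gripper_force: 83.9
```

```bash
python3 - <<'E'
from h import *
info(); arc([12.5,10,7.5],(-.2,.2),[4]*3)
E
```

```text
t 16.60 foot-tow [ 0.9715  0.3007 -0.3711] low-tow [-12.5506   0.3045  -3.998 ] lean 15.014663448379086 F [ 0.0699  0.9676 -3.6372] T [-0.029   0.3384 -0.0433] w 0.02297560562271562
12.5 4 [3.0466 0.1041 0.4754] [ 0.     -0.0439 -0.0003]
10 4 [ 3.6639 -0.      0.6499] [-0.     -0.0436  0.    ]
7.5 4 [3.6893 0.     0.6637] [ 0.     -0.0436  0.    ]
```

Call:
apply_moves --translation '[[0.0015,0,0.0002],[0.0015,0,0.0003],[0.00183,0,0.0003],[0.00183,0,0.0003],[0.00184,0,0.0003],[0.00184,0,0.0003],[0,0,0]]' --twist '[[0,-0.0218,0],[0,-0.0218,0],[0,-0.0218,0],[0,-0.0218,0],[0,-0.0218,0],[0,-0.0218,0],[0,0,0]]' --hand '[0.018,0.018,0.018,0.018,0.018,0.018,0.018]'

```text
t: 17.48
tcp_pos: [0.5322, 0.1312, 0.2107]
ee_rot: [-3.142, -0.13, 0.157]
wrist_force: [-0.1, -0.7, -4.4]
width: 0.0236
gripper_force: 83.9
```

```bash
python3 - <<'E'
from h import *
info(); arc([5,2.5,0],(-.2,.2),[4]*3)
E
```

```text
t 17.48 foot-tow [-0.3748  0.3406 -2.5054] low-tow [-14.2561   0.3442  -4.3246] lean 7.466325234245531 F [-0.1833 -0.6802 -4.4275] T [-0.0151  0.1251 -0.0067] w 0.02358714060171983
5 4 [4.141  0.1387 0.4   ] [-0.     -0.043  -0.0003]
2.5 4 [3.7417 0.     0.6843] [ 0.     -0.0436 -0.    ]
0 4 [3.7682 0.     0.691 ] [-0.     -0.0436 -0.    ]
```

Call:
apply_moves --translation '[[0.002,0.0001,0.0002],[0.0021,0,0.0002],[0.00187,0,0.0003],[0.00187,0,0.0003],[0,0,0]]' --twist '[[0,-0.0218,0],[0,-0.0218,0],[0,-0.0218,0],[0,-0.0218,0],[0,0,0]]' --hand '[0.018,0.018,0.018,0.018,0.018]'

```text
t: 18.1
tcp_pos: [0.54, 0.1323, 0.2104]
ee_rot: [-3.142, -0.043, 0.157]
wrist_force: [-0.1, -0.7, -3.1]
width: 0.0232
gripper_force: 83.9
```

```bash
python3 - <<'E'
from h import *
info(); arc([0],(-.2,.2),[4])
E
```

```text
t 18.10 foot-tow [-0.2172  0.2135 -3.493 ] low-tow [-14.2043   0.2177  -4.0952] lean 2.465391552309876 F [-0.1701 -0.6536 -3.1366] T [-0.003   0.0484 -0.0087] w 0.023222773730581164
0 4 [3.8238 0.0108 0.5896] [-0.     -0.043  -0.0003]
```

Call:
apply_moves --translation '[[0.0019,0,0.0003],[0.0019,0,0.0003],[0,0,0],[0,0,0]]' --twist '[[0,-0.0215,0],[0,-0.0215,0],[0,0,0],[0,0,0]]' --hand '[0.018,0.018,0.018,0.018]'

```text
t: 18.6
tcp_pos: [0.5432, 0.1328, 0.2099]
ee_rot: [-3.142, 0.0, 0.157]
wrist_force: [-0.3, 0.5, -3.3]
width: 0.0233
gripper_force: 83.9
```

```bash
python3 - <<'E'
from h import *
info()
E
```

```text
t 18.60 foot-tow [-0.8003  0.251  -4.1105] low-tow [-14.8003   0.2543  -4.1105] lean 0.0019618841563782464 F [-0.2273  0.5564 -3.3168] T [ 0.02   -0.0183 -0.0376] w 0.023305443606408058
```

Call:
apply_moves --translation '[[0,0,0.001],[0,0,0.001],[0,0,0]]' --twist '[[0,0,0],[0,0,0],[0,0,0]]' --hand '[0.018,0.018,0.018]'

```text
t: 18.98
tcp_pos: [0.5432, 0.1328, 0.2079]
ee_rot: [3.142, -0.0, 0.157]
wrist_force: [-0.4, -0.6, -4.2]
width: 0.0231
gripper_force: 83.9
```

```bash
python3 - <<'E'
from h import *
info()
E
```

```text
t 18.98 foot-tow [-0.7916  0.2396 -6.0777] low-tow [-14.7916   0.2418  -6.082 ] lean 0.0172775181394802 F [-0.524  -0.5161 -4.2302] T [-0.0351  0.0082 -0.0006] w 0.023073067979462823
```

Upright, 6 mm inside the bore and free of force. Sliding down gently.

Call:
apply_moves --translation '[[0,0,0.001],[0,0,0.0015],[0,0,0.0015],[0,0,0.0015],[0,0,0.0015],[0,0,0]]' --twist '[[0,0,0],[0,0,0],[0,0,0],[0,0,0],[0,0,0],[0,0,0]]' --hand '[0.018,0.018,0.018,0.018,0.018,0.018]'

```text
t: 19.73
tcp_pos: [0.5432, 0.1328, 0.2008]
ee_rot: [3.142, -0.0, 0.157]
wrist_force: [-0.5, 0.4, -3.5]
width: 0.0232
gripper_force: 83.9
```

```bash
python3 - <<'E'
from h import *
info()
E
```

```text
t 19.73 foot-tow [ -0.7847   0.2319 -13.2015] low-tow [-14.7847   0.2348 -13.2025] lean 0.004082666305139493 F [-0.462   0.4609 -3.5087] T [ 0.0117 -0.0081  0.0043] w 0.02318491277397522
```

Call:
apply_moves --translation '[[0,0,0.0015],[0,0,0.0015],[0,0,0.0015],[0,0,0.0015],[0,0,0.0015],[0,0,0.0015],[0,0,0]]' --twist '[[0,0,0],[0,0,0],[0,0,0],[0,0,0],[0,0,0],[0,0,0],[0,0,0]]' --hand '[0.018,0.018,0.018,0.018,0.018,0.018,0.018]'

```text
t: 20.6
tcp_pos: [0.5432, 0.1328, 0.1919]
ee_rot: [3.142, -0.0, 0.157]
wrist_force: [-0.6, 0.7, -4.2]
width: 0.0233
gripper_force: 83.9
```

```bash
python3 - <<'E'
from h import *
info()
E
```

```text
t 20.60 foot-tow [ -0.7214   0.2179 -22.1166] low-tow [-14.7214   0.221  -22.1197] lean 0.012666195520134142 F [-0.4801  0.8068 -4.1848] T [-0.0414  0.0192  0.0218] w 0.02332274371372786
```

Call:
apply_moves --translation '[[0,0,0.0018],[0,0,0.0018],[0,0,0.0018],[0,0,0.0018],[0,0,0.0018],[0,0,0.0018],[0,0,0]]' --twist '[[0,0,0],[0,0,0],[0,0,0],[0,0,0],[0,0,0],[0,0,0],[0,0,0]]' --hand '[0.018,0.018,0.018,0.018,0.018,0.018,0.018]'

```text
t: 21.48
tcp_pos: [0.5432, 0.1328, 0.181]
ee_rot: [-3.142, -0.0, 0.157]
wrist_force: [0.3, 0.3, -3.9]
width: 0.0233
gripper_force: 83.9
```

```bash
python3 - <<'E'
from h import *
info()
E
```

```text
t 21.48 foot-tow [ -0.7343   0.2468 -32.9672] low-tow [-14.7343   0.2501 -32.9695] lean 0.00970630695163879 F [ 0.3864  0.2676 -3.8656] T [ 0.0198 -0.0228 -0.003 ] w 0.023256645004593308
```

Call:
apply_moves --translation '[[0,0,0.0018],[0,0,0.0018],[0,0,0.0018],[0,0,0.0018],[0,0,0.0018],[0,0,0.0018],[0,0,0.0015],[0,0,0]]' --twist '[[0,0,0],[0,0,0],[0,0,0],[0,0,0],[0,0,0],[0,0,0],[0,0,0],[0,0,0]]' --hand '[0.018,0.018,0.018,0.018,0.018,0.018,0.018,0.018]'

```text
t: 22.48
tcp_pos: [0.5432, 0.1328, 0.1688]
ee_rot: [-3.142, -0.0, 0.157]
wrist_force: [-0.3, 0.2, -4.0]
width: 0.0232
gripper_force: 83.9
```

```bash
python3 - <<'E'
from h import *
info()
E
```

```text
t 22.48 foot-tow [ -0.707    0.243  -45.2182] low-tow [-14.707    0.2459 -45.2213] lean 0.012961793601221343 F [-0.2315  0.2044 -3.9942] T [ 0.032   0.0348 -0.0609] w 0.023167216278858004
```

Foot at -45 mm. The last 5 mm go slowly, until the shoulder takes the load.

Call:
apply_moves --translation '[[0,0,0.0008],[0,0,0.0008],[0,0,0.0008],[0,0,0.0008],[0,0,0]]' --twist '[[0,0,0],[0,0,0],[0,0,0],[0,0,0],[0,0,0]]' --hand '[0.018,0.018,0.018,0.018,0.018]'

```text
t: 23.1
tcp_pos: [0.5433, 0.1328, 0.1657]
ee_rot: [-3.142, -0.0, 0.157]
wrist_force: [0.4, 0.1, -4.9]
width: 0.0233
gripper_force: 83.9
```

Call:
apply_moves --translation '[[0,0,0.0005],[0,0,0.0005],[0,0,0]]' --twist '[[0,0,0],[0,0,0],[0,0,0]]' --hand '[0.018,0.018,0.018]'

```text
t: 23.48
tcp_pos: [0.5433, 0.1328, 0.1647]
ee_rot: [3.142, -0.001, 0.157]
wrist_force: [0.6, 0.7, -4.0]
width: 0.0229
gripper_force: 83.9
```

Call:
apply_moves --translation '[[0,0,0.0004],[0,0,0]]' --twist '[[0,0,0],[0,0,0]]' --hand '[0.018,0.018]'

```text
t: 23.72
tcp_pos: [0.5434, 0.1328, 0.1644]
ee_rot: [-3.142, -0.001, 0.157]
wrist_force: [-0.3, 0.3, -3.6]
width: 0.0228
gripper_force: 83.9
```

Call:
apply_moves --translation '[[0,0,0.0004],[0,0,0]]' --twist '[[0,0,0],[0,0,0]]' --hand '[0.018,0.018]'

```text
t: 23.98
tcp_pos: [0.5434, 0.1329, 0.1643]
ee_rot: [3.142, -0.001, 0.157]
wrist_force: [-0.8, 0.4, -1.1]
width: 0.023
gripper_force: 84.3
```

Call:
apply_moves --translation '[[0,0,0.0004],[0,0,0]]' --twist '[[0,0,0],[0,0,0]]' --hand '[0.018,0.018]'

```text
t: 24.22
tcp_pos: [0.5435, 0.1329, 0.1643]
ee_rot: [3.142, -0.001, 0.157]
wrist_force: [-3.2, -0.5, 3.0]
width: 0.0231
gripper_force: 84.9
```

```bash
python3 - <<'E'
from h import *
info()
E
```

```text
t 24.23 foot-tow [ -0.4209   0.2484 -49.7178] low-tow [-14.4209   0.2506 -49.7282] lean 0.042393029214698424 F [-3.2411 -0.0178  3.014 ] T [-0.1108  0.4832 -0.0238] w 0.0230698039108974
```

Shoulder contact: z stopped at foot -49.7 mm with about 7 N of net support. Easing the grip, then opening.

Call:
apply_moves --translation '[[0,0,-0.0003],[0,0,0],[0,0,0],[0,0,0]]' --twist '[[0,0,0],[0,0,0],[0,0,0],[0,0,0]]' --hand '[0.018,0.018,0.02,0.022]' --grip_force 20

```text
t: 24.72
tcp_pos: [0.5435, 0.1329, 0.1643]
ee_rot: [3.142, -0.001, 0.157]
wrist_force: [-3.3, 0.3, 5.2]
width: 0.023
gripper_force: 85.1
```

Call:
apply_moves --translation '[[0,0,0],[0,0,0],[0,0,0],[0,0,0],[0,0,0],[0,0,0],[0,0,0]]' --twist '[[0,0,0],[0,0,0],[0,0,0],[0,0,0],[0,0,0],[0,0,0],[0,0,0]]' --hand '[0.024,0.026,0.03,0.036,0.045,0.05,0.05]'

```text
t: 25.6
tcp_pos: [0.5434, 0.1329, 0.1639]
ee_rot: [3.142, -0.001, 0.157]
wrist_force: [-0.8, -0.8, -0.5]
width: 0.0497
gripper_force: 0.0
```

```bash
python3 - <<'E'
from h import *
info()
E
```

```text
t 25.60 foot-tow [ -0.5018   0.2429 -50.0978] low-tow [-14.5018   0.2454 -50.1078] lean 0.04066707184466327 F [-0.8916 -0.7134 -0.5409] T [-0.0284  0.0524 -0.0453] w 0.04970361192827729
```

Released with no load on the wrist. Retreating straight up and then checking.

Call:
apply_moves --translation '[[0,0,-0.004],[0,0,-0.01],[0,0,-0.02],[0,0,-0.03],[0,0,-0.03],[0,0,-0.03],[0,0,-0.01],[-0.03,0,0],[-0.03,0,0],[0,0,0],[0,0,0]]' --twist '[[0,0,0],[0,0,0],[0,0,0],[0,0,0],[0,0,0],[0,0,0],[0,0,0],[0,0,0],[0,0,0],[0,0,0],[0,0,0]]' --hand '[0.05,0.05,0.05,0.05,0.05,0.05,0.05,0.05,0.05,0.05,0.05]'

```text
t: 26.98
tcp_pos: [0.4845, 0.1235, 0.2978]
ee_rot: [3.142, -0.001, 0.157]
wrist_force: [0.4, -0.6, 0.2]
width: 0.0498
gripper_force: 0.0
```

```bash
python3 - <<'E'
from h import *
s,*_=info(); im=arm.snapshot("scene"); w=arm.snapshot("wrist")
# predicted post-top centre and shoulder when home (about found tower centre)
C=TOW+B.T@np.array([-.5,.24,0])/1e3
P=[C+[0,0,.054],C+[0,0,.008]]
print("scene",proj("scene",P)-[350,230],"wrist",proj("wrist",P,s))
a=cv2.resize(im[230:350,350:450],(500,600),interpolation=cv2.INTER_CUBIC); b=cv2.resize(w[:,140:420],(300,450))
b=cv2.copyMakeBorder(b,0,150,0,0,cv2.BORDER_CONSTANT); cv2.imwrite("pics/fin.png",np.hstack([a,b]))
E
```

```text
t 26.98 foot-tow [-60.035    0.246   83.8053] low-tow [-74.035    0.2488  83.785 ] lean 0.08304663847061469 F [ 0.3018 -0.6773  0.2209] T [ 0.0232 -0.0211  0.0031] w 0.04975878401807847
scene [[58.4996 62.938 ]
 [51.6284 73.4046]] wrist [[276.7149 126.2423]
 [276.5125 121.852 ]]
```

View pics/fin.png

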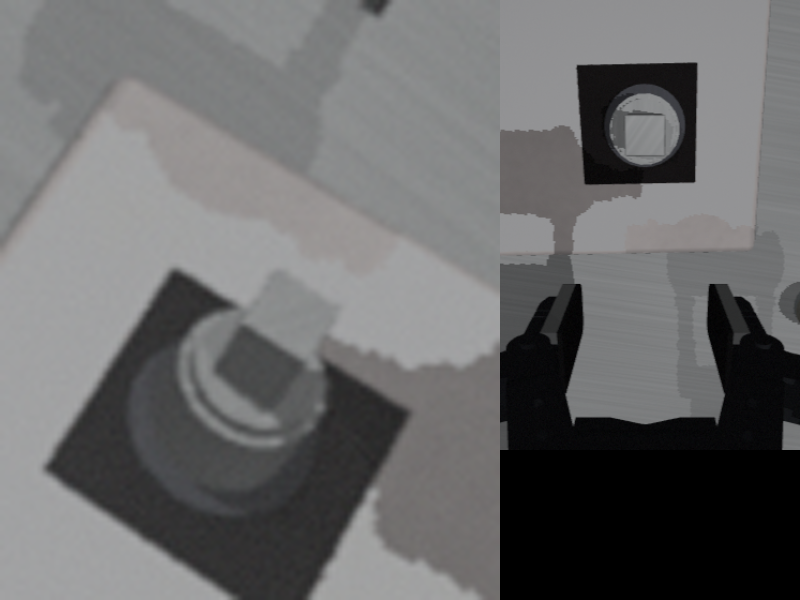

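The post top, at crop (292,311), and the shoulder on the rim, at crop (255,375), match the predicted home positions. The spindle stands upright and the gripper is well clear.

```bash
python3 -c "
from workcell import arm
print(arm.hand_in())"
```

```text
the job is handed in; nothing more can be done
None
```

The slim spindle is in the drive tower, put in the way you asked. It stands upright with its shoulder on the rim and has been let go. The highest force I read against the machine was about 9 N, and I handed the job in at about 27 s; the judge's verdict was not shown.

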